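# Line up the paint jars by height

### The job

Tidy the four blue paint jars onto the board in order of height: one upright on the middle of each cork coaster, the tallest on the coaster next to the open tin and each following one shorter, so that the shortest stands next to the roll of tape. They are glass: put each one down gently rather than dropping it, and do not tip any over.

Things in the scene. Friction and masses are not known exactly. Their poses are not given: they have to be found in the camera images.
- jar_120: the tallest of four round, lidded, blue paint jars, loose: 120 mm high with its flat aluminium lid, 52 mm in diameter (body and lid alike; lid 13 mm high, above a short 47 mm neck 5 mm high), about 0.31 kg (up to 30 % more or less). Origin: centre of its underside; z points up through the lid. The four differ only in height, and at the start stand upright on the table, shuffled, in a loose row beyond the board.
- jar_98: the second tallest of four round, lidded, blue paint jars, loose: 98 mm high with its flat aluminium lid, 52 mm in diameter (body and lid alike; lid 13 mm high, above a short 47 mm neck 5 mm high), about 0.27 kg (up to 30 % more or less). Origin: centre of its underside; z points up through the lid. The four differ only in height, and at the start stand upright on the table, shuffled, in a loose row beyond the board.
- jar_76: the second shortest of four round, lidded, blue paint jars, loose: 76 mm high with its flat aluminium lid, 52 mm in diameter (body and lid alike; lid 13 mm high, above a short 47 mm neck 5 mm high), about 0.22 kg (up to 30 % more or less). Origin: centre of its underside; z points up through the lid. The four differ only in height, and at the start stand upright on the table, shuffled, in a loose row beyond the board.
- jar_54: the shortest of four round, lidded, blue paint jars, loose: 54 mm high with its flat aluminium lid, 52 mm in diameter (body and lid alike; lid 13 mm high, above a short 47 mm neck 5 mm high), about 0.17 kg (up to 30 % more or less). Origin: centre of its underside; z points up through the lid. The four differ only in height, and at the start stand upright on the table, shuffled, in a loose row beyond the board.
- coaster_a: one of four alike round cork coasters, 72 mm in diameter and 6 mm thick, fixed in a straight row on the board, 90 mm from centre to centre; which letter stands where is shuffled. Origin: centre of its underside, 10 mm above the table, so its top is 6 mm above the origin and 16 mm above the table.
- coaster_b: one of four alike round cork coasters, 72 mm in diameter and 6 mm thick, fixed in a straight row on the board, 90 mm from centre to centre; which letter stands where is shuffled. Origin: centre of its underside, 10 mm above the table, so its top is 6 mm above the origin and 16 mm above the table.
- coaster_c: one of four alike round cork coasters, 72 mm in diameter and 6 mm thick, fixed in a straight row on the board, 90 mm from centre to centre; which letter stands where is shuffled. Origin: centre of its underside, 10 mm above the table, so its top is 6 mm above the origin and 16 mm above the table.
- coaster_d: one of four alike round cork coasters, 72 mm in diameter and 6 mm thick, fixed in a straight row on the board, 90 mm from centre to centre; which letter stands where is shuffled. Origin: centre of its underside, 10 mm above the table, so its top is 6 mm above the origin and 16 mm above the table.
- tin: open steel tin, 68 mm in diameter and 70 mm high, fixed at one end of the board, in line with the coasters, 105 mm from the centre of the nearest one; which end is shuffled. Origin: centre of its underside, 10 mm above the table.
- tape: roll of paper tape lying flat, 88 mm across and 25 mm high, 72 mm hole, fixed at the other end of the board, in line, 105 mm from the nearest coaster. Origin: centre of its underside, 10 mm above the table. The board under coasters, tin and tape is 560 x 100 x 10 mm, centred on the row and fixed.

How it is judged:
By the outcome, as a careful person would: the job done as asked, in the order asked, and still so for the second after the job is handed in, with the robot touching nothing.
It also fails if it takes over 102 s, if anything falls off the work surface, if the arm or the gripper's body presses on something with over 40 N, if the wrist force passes 120 N, or if a joint passes its speed limit or range.

### The arm

A 6-joint arm with a two-finger parallel gripper is mounted at the origin on the work surface. World frame = base frame: x ahead of the robot, y to its left, z up, the work surface at z = 0. Lengths are in m, angles in rad, forces in N, time in s.
With the tool pointing down it reaches from about 0.35 to 0.775 m from the base axis. Payload 5.5 kg.
Tool frame: the origin (TCP) lies on the centre line of the jaws, within the pads' length; the fingertips stand 11 mm ahead of it and the grasp point (between the pads) lies 8 mm behind it (env.tip_extent is the distance from the TCP to the fingertips, in m); z points along the fingers, y is the line along which they close (so a half turn about z gives the same grasp; the last joint's range is limited). The gripper opens to 85 mm and grips with 20 to 120 N. Pads are 22 mm wide; open, the fingers measure 114 mm over their backs; the gripper's body (76 mm by 85 mm) begins 54 mm behind the grasp point. The pads swing forward as they close: fully open they stand 13 mm farther back than shut.
Start: joints at [-0.14, 0.313, 0.046, 1.304, 0, 1.431], TCP at [0.575, -0, 0.242] pointing down, gripper open.
Joint ranges: [-2.76, 2.76], [-0.86, 1.69], [-1.03, 1.26], [-2.2, 2.34], [-1.47, 1.5], [-3.14, 3.14]. Speed limits (rad/s): [2.57, 2.57, 3.14, 3.14, 3.14, 3.14].

### API

Orientations are given as a unit quaternion [w, x, y, z].
In Python, from workcell import env gives the robot as it stands.
- The arm moves only by the shell command python3 -m jog 'ROWS' [FORCE]. ROWS is JSON, a list of rows, each a list of 5 numbers: the gripper's target within -1 to 1 (shut at 1, half-way at 0, fully open at -1), then the shift along the tool's x, y, z in m, then the turn about the tool's z in degrees. In form: [[fingers, tx, ty, tz, turn], ...]. A call has 1 to 5 rows; each row shifts and turns the commanded pose from where the row before left it, along the tool's axes as they then stand; what a row does not reach is not made up. A row lasts 1/12 s, in which the tool goes at most 41.7 mm and 7.16 degrees, less where a joint would pass 70% of its speed; a pose out of reach is approached as far as the arm can. A call is refused whole if a number of a shift passes 0.0417 or a number of a turn 7.16, either way. A call with a gripper value outside its range is refused whole. The fingers move at their own pace and stop on an object; FORCE is the grip in N (left out, the last holds). Time passes only in rows, so rows that do not move let the fingers close. It gives the time, the measured TCP pose, the force, the opening and the grip force at its end, in the units of the state.
- env.get_state(): the state, without advancing time (a new reading comes with each control period).
- env.read_camera(name): name is "scene" or "side" or "wrist"; returns a dict with "img" (480x640x3 uint8, red, green, blue), "fov_y" (degrees; the focal length in pixels is half the picture's height over the tangent of half this angle, whatever the lens; pixels are square), "cx", "cy" (the principal point, pixels), "D" ([k1, k2, p1, p2, k3] as OpenCV has them; the pictures are not rectified), "T" (4x4, takes a point from camera to world coordinates). Camera axes: x right, y up, looking along -z (the intrinsics and any distortion apply to the point x, -y, -z); pixel columns grow to the right and rows downward; lengths in m; the calibration is good to about 2 mm. A picture is of the moment at which its call begins. There is no depth.
- env.hand_in(): hands the job in; it is judged then, once.
The state is a dict: "clock": time; "joint_pos": joint angles; "qvel": joint speeds; "tau": joint torques, N m; "tcp_pos": TCP position; "orientation": TCP orientation; "wrist_force": force on the tool from outside, world axes, zero at the start; "ft_torque": the same for the moment, N m; "finger_gap": finger opening in m; "grip_force": force on a finger pad.
Only numpy, scipy, OpenCV 4.12 (cv2) and the standard library are available. Lean on these libraries where they do the work, as an engineer would, in place of code of your own. Each camera call takes 0.05 s, during which the arm holds its last target. There are 200 camera calls.

## Working session

There is one attempt and no reset: what is moved stays moved. The work goes in short steps, Python scripts to look and compute and a shell command to move; the robot and the scene stay as the last step left them, time stands still between calls to the robot, and variables do not carry over. Pictures are saved under pics/ and viewed, at most 14 in all, crops included, and the job is handed in when it is done.

```bash
ls; mkdir -p pics; python3 - <<'E'
from workcell import env
import cv2,numpy as np
for n in("scene","side"):
    c=env.read_camera(n);cv2.imwrite(f"pics/{n}0.png",c["img"][:,:,::-1])
    print(n,c["fov_y"],c["cx"],c["cy"],c["D"],np.round(c["T"],3).tolist())
print(env.get_state(),env.tip_extent)
E
```

```text
pics
scene 44.52539128112281 317.40867024435823 250.25843462009317 [0.05077009 0.         0.         0.         0.        ] [[0.013, -0.865, 0.501, 1.04], [1.0, 0.016, 0.002, 0.016], [-0.009, 0.501, 0.865, 0.902], [0.0, 0.0, 0.0, 1.0]]
side 50.3666315043103 325.40887659290746 238.7221887123594 [-0.02773076  0.          0.          0.          0.        ] [[0.823, 0.433, -0.367, 0.268], [-0.567, 0.611, -0.551, -0.425], [-0.014, 0.662, 0.749, 0.63], [0.0, 0.0, 0.0, 1.0]]
{'clock': 0.1, 'joint_pos': array([-1.39604749e-01,  3.13910826e-01,  4.51004559e-02,  1.30359681e+00,
        5.09065142e-05,  1.43121087e+00]), 'qvel': array([-0.00018774, -0.00152056,  0.00257334, -0.00045773, -0.0006935 ,
       -0.00076146]), 'tau': array([ 3.58776997e-03, -4.81727242e+01,  2.99244744e+01,  1.27543980e-02,
       -1.12281841e-04,  1.60051752e-05]), 'tcp_pos': array([5.74569834e-01, 6.29537231e-05, 2.41509477e-01]), 'orientation': array([-6.58544951e-04,  7.07113386e-01,  7.07099717e-01, -4.64409797e-04]), 'wrist_force': array([-0.57556097,  0.14922887, -0.10350446]), 'ft_torque': array([-0.03067705,  0.0164417 , -0.00236137]), 'grip_force': 0.0, 'finger_gap': 0.08562006492431372} 0.011
```

View pics/scene0.png

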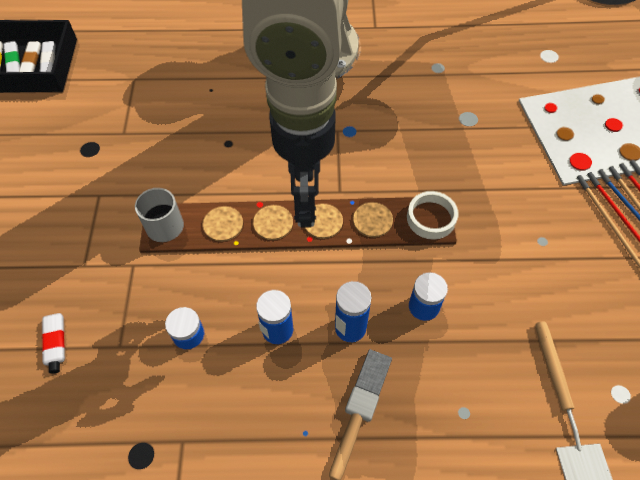

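View pics/side0.png

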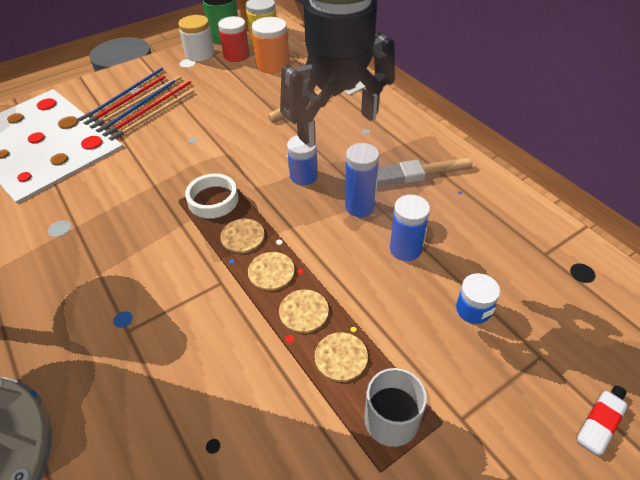

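The scene view shows the tin on the left (160,215), the tape on the right (432,215), and coasters at about (222,223), (273,222), (322,221) and (373,219). The jars from left to right are 54 (185,325), 98 (275,315), 120 (352,310) and 76 (429,295). The side view agrees: tin at (395,405), tape at (212,195).

```bash
cat > h.py <<'E'
from workcell import env
import cv2,numpy as np
def ray(c,px,z):
    f=240/np.tan(np.radians(c["fov_y"]/2));K=np.array([[f,0,c["cx"]],[0,f,c["cy"]],[0,0,1]])
    u=cv2.undistortPoints(np.array([[px]],float),K,np.array(c["D"],float))[0,0]
    T=np.array(c["T"]);d=T[:3,:3]@[u[0],-u[1],-1];o=T[:3,3]
    return o+d*(z-o[2])/d[2]
def near(c,mask,p):
    n,l,s,ce=cv2.connectedComponentsWithStats(mask.astype(np.uint8))
    i=1+np.argmin(np.linalg.norm(ce[1:]-p,axis=1)-30*(s[1:,4]>150)+60*(s[1:,4]<150))
    hull=cv2.convexHull(np.argwhere(l==i)[:,::-1].astype(np.int32));m=cv2.moments(hull)
    return np.array([m["m10"],m["m01"]])/m["m00"],s[i]
def masks(c):
    h=cv2.cvtColor(c["img"],cv2.COLOR_RGB2HSV).astype(int)
    return (h[...,1]<60)&(h[...,2]>110),(h[...,0]>15)&(h[...,0]<32)&(h[...,1]>80)&(h[...,2]>150),(h[...,0]>100)&(h[...,0]<130)&(h[...,1]>120)
E
python3 - <<'E'
from h import *
J={"scene":{54:(183,323),98:(274,303),120:(353,295),76:(430,288)},"side":{76:(302,147),120:(362,156),98:(411,210),54:(480,290)}}
C={"scene":[(222,223),(273,222),(322,221),(373,219)],"side":[(341,357),(304,311),(271,271),(242,236)]}
for n in J:
    c=env.read_camera(n);l,k,b=masks(c)
    for h in J[n]:
        p,s=near(c,l,J[n][h]);print(n,h,np.round(p,1),s,np.round(ray(c,p,h/1e3-.0065),4))
    k=cv2.morphologyEx(k.astype(np.uint8),cv2.MORPH_CLOSE,np.ones((5,5)));k=cv2.morphologyEx(k,cv2.MORPH_OPEN,np.ones((9,9)))
    for q in C[n]:
        p,s=near(c,k,q);print(n,"coaster",np.round(p,1),s,np.round(ray(c,p,.014),4))
E
```

```text
scene 54 [182.1 322.6] [165 307  35  31 845] [ 0.6729 -0.1997  0.0475]
scene 98 [273.6 305.6] [256 290  36  32 864] [ 0.6668 -0.053   0.0915]
scene 120 [353.6 297. ] [336 281  35  32 878] [0.665  0.0672 0.1135]
scene 76 [430.6 287.2] [414 273  34  30 764] [0.629  0.1921 0.0695]
scene coaster [222.4 223.1] [ 203  207   39   33 1049] [ 0.4667 -0.1557  0.014 ]
scene coaster [272.5 221.5] [ 254  206   38   32 1021] [ 0.4649 -0.0656  0.014 ]
scene coaster [326.1 220.5] [312 204  30  33 802] [0.4647 0.0308 0.014 ]
scene coaster [372.6 218.7] [ 354  203   38   32 1009] [0.4623 0.1147 0.014 ]
side 76 [303. 143.] [287 121  30  39 584] [0.6382 0.1952 0.0695]
side 120 [362.  156.3] [346 143  33  28 751] [0.6665 0.0641 0.1135]
side 98 [411.2 209.6] [393 195  37  31 884] [ 0.6682 -0.055   0.0915]
side 54 [479.8 290.3] [ 460  273   40   36 1070] [ 0.6748 -0.2     0.0475]
side coaster [340.8 356. ] [ 315  333   52   47 2001] [ 0.4677 -0.1564  0.014 ]
side coaster [303.4 310.4] [ 280  290   48   42 1633] [ 0.4662 -0.0667  0.014 ]
side coaster [270.7 270.2] [ 249  252   45   37 1348] [0.4651 0.0236 0.014 ]
side coaster [241.9 235. ] [ 221  219   43   33 1114] [0.4637 0.1134 0.014 ]
```

Both views agree within about 2 mm (76 in the side view is partly hidden by the finger), and the coaster spacing comes out at 90 mm. The tallest jar goes first. Tool x is world +y, tool y is world +x, and tool z is down.

```bash
python3 -m jog '[[-1,0.0165,0.023,0,0],[-1,0.0165,0.023,0,0],[-1,0.0165,0.0225,0,0],[-1,0.0165,0.0225,0,0],[-1,0,0,0.02,0]]' 40
python3 -m jog '[[-1,0,0,0.03,0],[-1,0,0,0.03,0],[-1,0,0,0.03,0],[-1,0,0,0.03,0],[-1,0,0,0.03,0]]'
python3 -m jog '[[-1,0,0,0.01,0],[-1,0,0,0,0],[-1,0,0,0,0],[-1,0,0,0,0]]'
python3 - <<'E'
from h import *
for n in("side",):
    c=env.read_camera(n);cv2.imwrite(f"pics/{n}1.png",c["img"][:,:,::-1])
E
```

```text
clock: 0.62
tcp_pos: [0.6717, 0.0686, 0.2252]
orientation: [0.003, 0.706, 0.708, 0.004]
wrist_force: [1.3, -0.3, 0.4]
finger_gap: 0.0857
grip_force: 0.0
clock: 1.03
tcp_pos: [0.6657, 0.0661, 0.0707]
orientation: [-0.0, 0.707, 0.707, -0.0]
wrist_force: [0.4, -1.2, 0.2]
finger_gap: 0.0852
grip_force: 0.0
clock: 1.37
tcp_pos: [0.6664, 0.066, 0.0629]
orientation: [0.0, 0.707, 0.707, 0.0]
wrist_force: [-0.5, -0.2, -0.1]
finger_gap: 0.0852
grip_force: 0.0
```

View pics/side1.png

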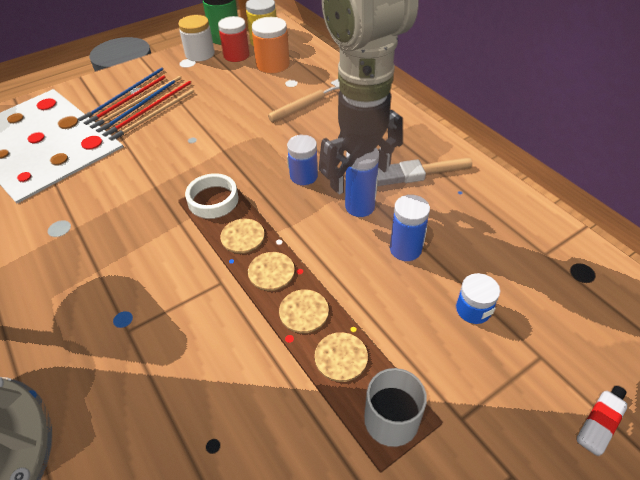

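The jaws straddle the 120 jar at (362,165). I'll raise slightly so the lid clears the gripper body, then grip.

```bash
python3 -m jog '[[-1,0,0,-0.015,0],[-0.2,0,0,0,0],[0.1,0,0,0,0],[0.5,0,0,0,0],[1,0,0,0,0]]' 40
python3 -m jog '[[1,0,0,0,0],[1,0,0,0,0],[1,0,0,0,0],[1,0,0,0,0]]'
python3 -m jog '[[1,0,0,-0.005,0],[1,0,0,-0.015,0],[1,0,0,-0.015,0],[1,0,0,-0.015,0],[1,0,0,0,0]]'
python3 -m jog '[[1,0,0,0,0]]'
```

```text
clock: 1.83
tcp_pos: [0.6667, 0.0659, 0.0779]
orientation: [0.001, 0.707, 0.707, 0.001]
wrist_force: [1.0, -0.1, 3.9]
finger_gap: 0.0511
grip_force: 40.8
clock: 2.17
tcp_pos: [0.6667, 0.0659, 0.0779]
orientation: [0.001, 0.707, 0.707, 0.001]
wrist_force: [1.7, -0.2, 4.9]
finger_gap: 0.0511
grip_force: 40.9
clock: 2.58
tcp_pos: [0.6666, 0.066, 0.1291]
orientation: [0.001, 0.707, 0.707, 0.001]
wrist_force: [1.5, -0.0, -3.1]
finger_gap: 0.0512
grip_force: 42.4
clock: 2.67
tcp_pos: [0.6658, 0.066, 0.1268]
orientation: [-0.0, 0.707, 0.707, -0.0]
wrist_force: [0.2, 0.3, -5.8]
finger_gap: 0.0511
grip_force: 42.4
```

```bash
python3 -m jog '[[1,0,-0.01,0,0],[1,0,-0.02,0,0],[1,0,-0.025,0,0],[1,0,-0.025,0,0],[1,0,-0.025,0,0]]'
python3 -m jog '[[1,0,-0.025,0,0],[1,0,-0.025,0,0],[1,-0.01,-0.022,0,0],[1,-0.02,-0.015,0,0],[1,-0.025,-0.007,0,0]]'
python3 -m jog '[[1,-0.025,0,0,0],[1,-0.025,0,0,0],[1,-0.025,0,0,0],[1,-0.025,0,0,0],[1,-0.025,0,0,0]]'
python3 -m jog '[[1,-0.022,0,0,0],[1,-0.015,0,0,0],[1,-0.005,0,0,0],[1,0,0,0,0],[1,0,0,0,0]]'
python3 - <<'E'
from h import *
print(env.get_state()["tcp_pos"],env.get_state()["wrist_force"])
c=env.read_camera("side");cv2.imwrite(f"pics/side2.png",c["img"][:,:,::-1])
E
```

```text
clock: 3.08
tcp_pos: [0.5583, 0.066, 0.1249]
orientation: [-0.002, 0.707, 0.707, -0.001]
wrist_force: [0.8, 0.3, -3.6]
finger_gap: 0.0509
grip_force: 42.6
clock: 3.5
tcp_pos: [0.4625, 0.0121, 0.1253]
orientation: [-0.002, 0.706, 0.708, -0.002]
wrist_force: [0.9, -1.0, -2.9]
finger_gap: 0.0512
grip_force: 42.8
clock: 3.92
tcp_pos: [0.4655, -0.1146, 0.1257]
orientation: [-0.001, 0.707, 0.707, -0.001]
wrist_force: [0.8, -0.4, -3.4]
finger_gap: 0.0515
grip_force: 42.9
clock: 4.33
tcp_pos: [0.466, -0.1553, 0.1262]
orientation: [-0.001, 0.707, 0.707, -0.0]
wrist_force: [0.4, -0.0, -4.2]
finger_gap: 0.0513
grip_force: 42.8
[ 0.46603485 -0.15526185  0.12618285] [ 0.41097863 -0.01957699 -4.20883949]
```

View pics/side2.png

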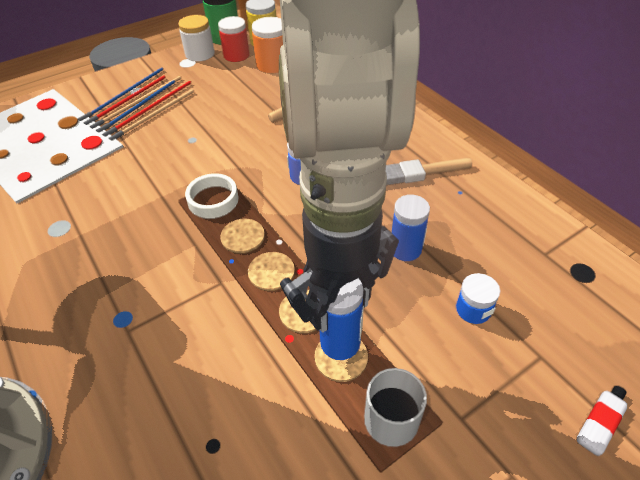

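The upright jar is hanging over the coaster beside the tin, at (340,345). Lowering it.

```bash
python3 -m jog '[[1,0,0,0.01,0],[1,0,0,0.01,0],[1,0,0,0.007,0],[1,0,0,0.002,0],[1,0,0,0,0]]'
python3 -m jog '[[1,0,0,0.001,0],[1,0,0,0.001,0],[1,0,0,0,0]]'
python3 -m jog '[[1,0,0,0.001,0],[1,0,0,0,0]]'
```

```text
clock: 4.8
tcp_pos: [0.4661, -0.1552, 0.097]
orientation: [-0.001, 0.707, 0.707, -0.0]
wrist_force: [0.5, -0.2, -2.4]
finger_gap: 0.0512
grip_force: 42.9
clock: 5.05
tcp_pos: [0.4673, -0.1561, 0.0965]
orientation: [0.0, 0.707, 0.707, 0.0]
wrist_force: [-0.9, -0.3, -3.5]
finger_gap: 0.0511
grip_force: 42.9
clock: 5.22
tcp_pos: [0.4672, -0.1561, 0.0954]
orientation: [0.0, 0.707, 0.707, 0.0]
wrist_force: [0.5, 0.7, -4.3]
finger_gap: 0.051
grip_force: 42.9
```

```bash
python3 -m jog '[[1,0,0,0.001,0],[1,0,0,0,0]]'
python3 -m jog '[[1,0,0,0.001,0],[1,0,0,0,0]]'
python3 -m jog '[[1,0,0,0.001,0],[1,0,0,0,0],[1,0,0,0,0]]'
```

```text
clock: 5.38
tcp_pos: [0.467, -0.156, 0.0943]
orientation: [0.0, 0.707, 0.707, 0.0]
wrist_force: [-0.4, -0.6, -3.6]
finger_gap: 0.0512
grip_force: 42.9
clock: 5.55
tcp_pos: [0.4672, -0.1562, 0.0938]
orientation: [0.0, 0.707, 0.707, 0.0]
wrist_force: [-0.8, 0.5, 2.1]
finger_gap: 0.051
grip_force: 43.3
clock: 5.8
tcp_pos: [0.4673, -0.1563, 0.0938]
orientation: [0.001, 0.707, 0.707, 0.0]
wrist_force: [-3.6, 2.0, 9.7]
finger_gap: 0.0515
grip_force: 43.6
```

Contact came at the expected height. Easing back 1 mm, releasing and rising, then going to jar 98.

```bash
python3 -m jog '[[1,0,0,-0.001,0],[0.2,0,0,0,0],[0,0,0,0,0],[-0.5,0,0,0,0],[-1,0,0,0,0]]'
python3 -m jog '[[-1,0,0,0,0],[-1,0,0,0,0],[-1,0,0,-0.01,0],[-1,0,0,-0.03,0],[-1,0,0,-0.03,0]]'
python3 -m jog '[[-1,0,0,-0.03,0],[-1,0,0,-0.03,0],[-1,0,0,-0.01,0],[-1,0,0,0,0],[-1,0,0,0,0]]'
python3 - <<'E'
from h import *
c=env.read_camera("side");cv2.imwrite(f"pics/side3.png",c["img"][:,:,::-1])
E
```

```text
clock: 6.22
tcp_pos: [0.4674, -0.1561, 0.0933]
orientation: [0.0, 0.707, 0.707, 0.0]
wrist_force: [0.2, -0.2, -0.5]
finger_gap: 0.0738
grip_force: 0.0
clock: 6.63
tcp_pos: [0.4658, -0.1554, 0.1634]
orientation: [-0.002, 0.707, 0.707, -0.0]
wrist_force: [1.3, -0.6, -0.7]
finger_gap: 0.0852
grip_force: 0.0
clock: 7.05
tcp_pos: [0.4672, -0.1561, 0.2335]
orientation: [0.001, 0.707, 0.707, 0.0]
wrist_force: [-0.2, -0.5, -0.1]
finger_gap: 0.0853
grip_force: 0.0
```

View pics/side3.png

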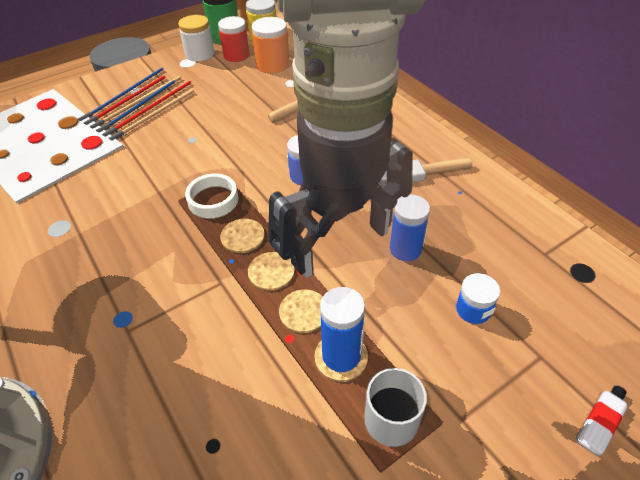

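Jar 120 stands upright on the coaster beside the tin, lid at (342,307). Next is jar 98.

```bash
python3 -m jog '[[-1,0.013,0.025,0,0],[-1,0.013,0.025,0,0],[-1,0.013,0.025,0,0],[-1,0.013,0.025,0,0],[-1,0.013,0.025,0,0]]'
python3 -m jog '[[-1,0.013,0.025,0,0],[-1,0.012,0.025,0,0],[-1,0.012,0.025,0,0],[-1,0,0,0.02,0],[-1,0,0,0.03,0]]'
python3 -m jog '[[-1,0,0,0.03,0],[-1,0,0,0.03,0],[-1,0,0,0.03,0],[-1,0,0,0.025,0],[-1,0,0,0.008,0]]'
python3 -m jog '[[-1,0,0,0,0],[-0.2,0,0,0,0],[0.1,0,0,0,0],[0.5,0,0,0,0],[1,0,0,0,0]]'
python3 -m jog '[[1,0,0,0,0],[1,0,0,0,0],[1,0,0,0,0],[1,0,0,0,0]]'
python3 -m jog '[[1,0,0,-0.005,0],[1,0,0,-0.015,0],[1,0,0,-0.015,0],[1,0,0,-0.015,0],[1,0,0,0,0]]'
```

```text
clock: 7.52
tcp_pos: [0.592, -0.09, 0.2307]
orientation: [-0.002, 0.707, 0.707, -0.001]
wrist_force: [0.0, -1.6, 0.0]
finger_gap: 0.0855
grip_force: 0.0
clock: 7.93
tcp_pos: [0.6695, -0.0532, 0.1827]
orientation: [0.001, 0.706, 0.708, 0.001]
wrist_force: [0.6, -0.2, 0.5]
finger_gap: 0.0851
grip_force: 0.0
clock: 8.35
tcp_pos: [0.6621, -0.053, 0.0529]
orientation: [-0.005, 0.707, 0.707, -0.003]
wrist_force: [-0.3, -1.1, -0.5]
finger_gap: 0.0856
grip_force: 0.0
clock: 8.77
tcp_pos: [0.6688, -0.0543, 0.0627]
orientation: [0.002, 0.707, 0.707, 0.001]
wrist_force: [0.2, -0.5, 3.1]
finger_gap: 0.0509
grip_force: 41.8
clock: 9.1
tcp_pos: [0.6687, -0.0543, 0.0627]
orientation: [0.002, 0.707, 0.707, 0.001]
wrist_force: [1.1, 0.4, 6.8]
finger_gap: 0.0509
grip_force: 42.1
clock: 9.52
tcp_pos: [0.6683, -0.0543, 0.1134]
orientation: [0.002, 0.707, 0.707, 0.001]
wrist_force: [1.6, 0.0, -2.2]
finger_gap: 0.0512
grip_force: 42.4
```

```bash
python3 -m jog '[[1,0,-0.01,0,0],[1,-0.002,-0.02,0,0],[1,-0.002,-0.025,0,0],[1,-0.002,-0.025,0,0],[1,-0.002,-0.025,0,0]]'
python3 -m jog '[[1,-0.002,-0.025,0,0],[1,-0.002,-0.025,0,0],[1,0,-0.025,0,0],[1,0,-0.015,0,0],[1,0,-0.0065,0,0]]'
python3 -m jog '[[1,0,0,0,0],[1,0,0,0.01,0],[1,0,0,0.01,0],[1,0,0,0.006,0],[1,0,0,0,0]]'
python3 -m jog '[[1,0,0,0.001,0],[1,0,0,0.001,0],[1,0,0,0,0],[1,0,0,0,0]]'
```

```text
clock: 9.93
tcp_pos: [0.5599, -0.0617, 0.1089]
orientation: [-0.001, 0.707, 0.707, -0.001]
wrist_force: [-0.1, -0.9, -1.5]
finger_gap: 0.0511
grip_force: 42.7
clock: 10.35
tcp_pos: [0.4619, -0.0653, 0.1092]
orientation: [-0.002, 0.707, 0.707, -0.001]
wrist_force: [-0.3, 0.0, -3.0]
finger_gap: 0.0515
grip_force: 42.8
clock: 10.77
tcp_pos: [0.4654, -0.0658, 0.0824]
orientation: [-0.001, 0.707, 0.707, -0.0]
wrist_force: [-0.3, -0.9, -3.1]
finger_gap: 0.051
grip_force: 42.8
clock: 11.1
tcp_pos: [0.466, -0.0661, 0.0825]
orientation: [0.0, 0.707, 0.707, 0.0]
wrist_force: [0.0, 0.1, -2.5]
finger_gap: 0.0511
grip_force: 42.8
```

```bash
python3 -m jog '[[1,0,0,0.001,0],[1,0,0,0.001,0],[1,0,0,0.001,0],[1,0,0,0,0],[1,0,0,0,0]]'
python3 -m jog '[[1,0,0,0.001,0],[1,0,0,0,0],[1,0,0,0,0]]'
python3 -m jog '[[1,0,0,0.0005,0],[1,0,0,0,0],[1,0,0,0,0]]'
```

```text
clock: 11.52
tcp_pos: [0.4655, -0.066, 0.0793]
orientation: [-0.0, 0.707, 0.707, 0.0]
wrist_force: [0.7, -0.6, -2.7]
finger_gap: 0.051
grip_force: 42.8
clock: 11.77
tcp_pos: [0.4657, -0.0661, 0.0786]
orientation: [0.0, 0.707, 0.707, 0.0]
wrist_force: [-0.4, -0.3, 0.0]
finger_gap: 0.0509
grip_force: 42.8
clock: 12.02
tcp_pos: [0.4658, -0.0661, 0.0785]
orientation: [0.0, 0.707, 0.707, 0.0]
wrist_force: [-1.5, 0.5, 5.2]
finger_gap: 0.0512
grip_force: 43.3
```

```bash
python3 -m jog '[[1,0,0,-0.0005,0],[0.2,0,0,0,0],[0,0,0,0,0],[-0.5,0,0,0,0],[-1,0,0,0,0]]'
python3 -m jog '[[-1,0,0,0,0],[-1,0,0,0,0],[-1,0,0,-0.01,0],[-1,0,0,-0.03,0],[-1,0,0,-0.03,0]]'
python3 -m jog '[[-1,0,0,-0.03,0],[-1,0,0,-0.03,0],[-1,0.01,0,0,0],[-1,0.03,0.019,0,0],[-1,0.03,0.02,0,0]]'
python3 -m jog '[[-1,0.03,0.02,0,0],[-1,0.03,0.02,0,0],[-1,0.03,0.02,0,0],[-1,0.03,0.02,0,0],[-1,0.03,0.02,0,0]]'
python3 -m jog '[[-1,0.03,0.02,0,0],[-1,0.0085,0.004,0,0],[-1,0,0,0,0],[-1,0,0,0,0]]'
python3 - <<'E'
from h import *
c=env.read_camera("side");a=c["img"];c=env.read_camera("wrist");b=c["img"]
cv2.imwrite("pics/both4.png",np.hstack([cv2.resize(a,(400,300)),cv2.resize(b,(400,300))])[:,:,::-1])
E
```

```text
clock: 12.43
tcp_pos: [0.4658, -0.0661, 0.0783]
orientation: [0.0, 0.707, 0.707, 0.0]
wrist_force: [-0.1, 0.5, 0.7]
finger_gap: 0.0738
grip_force: 0.0
clock: 12.85
tcp_pos: [0.4641, -0.0656, 0.1478]
orientation: [-0.002, 0.707, 0.707, -0.001]
wrist_force: [1.5, -0.0, 0.1]
finger_gap: 0.0854
grip_force: 0.0
clock: 13.27
tcp_pos: [0.5049, 0.004, 0.2091]
orientation: [0.001, 0.708, 0.706, 0.001]
wrist_force: [0.0, -1.3, 0.4]
finger_gap: 0.086
grip_force: 0.0
clock: 13.68
tcp_pos: [0.6051, 0.1559, 0.2077]
orientation: [-0.0, 0.707, 0.707, -0.0]
wrist_force: [0.5, -0.4, 0.2]
finger_gap: 0.0851
grip_force: 0.0
clock: 14.02
tcp_pos: [0.6279, 0.1927, 0.2073]
orientation: [-0.0, 0.707, 0.707, -0.001]
wrist_force: [-0.3, -0.6, -0.5]
finger_gap: 0.0851
grip_force: 0.0
```

View pics/both4.png

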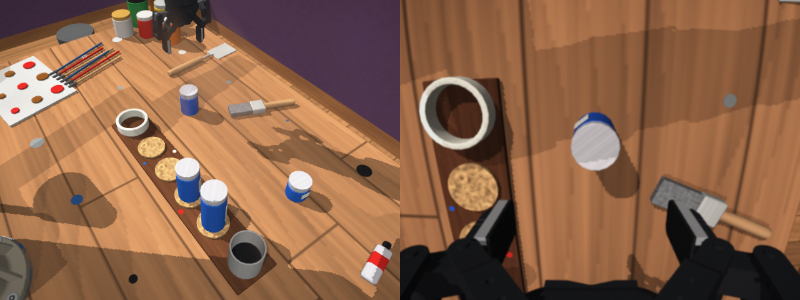

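Jars 120 and 98 stand upright side by side by the tin. In the wrist view jar 76's lid at (596,145) is centred between the fingers. Descending on it.

```bash
python3 -m jog '[[-1,0,0,0.02,0],[-1,0,0,0.03,0],[-1,0,0,0.03,0],[-1,0,0,0.03,0],[-1,0,0,0.03,0]]'
python3 -m jog '[[-1,0,0,0.02,0],[-1,0,0,0.005,0],[-1,0,0,0,0],[-1,0,0,0,0]]'
python3 -m jog '[[-0.2,0,0,0,0],[0.1,0,0,0,0],[0.5,0,0,0,0],[1,0,0,0,0],[1,0,0,0,0]]'
python3 -m jog '[[1,0,0,0,0],[1,0,0,0,0],[1,0,0,0,0]]'
python3 -m jog '[[1,0,0,-0.005,0],[1,0,0,-0.015,0],[1,0,0,-0.015,0],[1,0,0,-0.015,0],[1,0,0,0,0]]'
```

```text
clock: 14.53
tcp_pos: [0.6281, 0.1907, 0.0681]
orientation: [0.0, 0.708, 0.706, 0.0]
wrist_force: [-0.5, 0.2, -0.6]
finger_gap: 0.0852
grip_force: 0.0
clock: 14.87
tcp_pos: [0.629, 0.1917, 0.0447]
orientation: [0.0, 0.708, 0.707, 0.001]
wrist_force: [0.4, 0.2, 1.1]
finger_gap: 0.0853
grip_force: 0.0
clock: 15.28
tcp_pos: [0.6302, 0.1927, 0.0455]
orientation: [0.001, 0.707, 0.707, 0.002]
wrist_force: [-0.2, 0.6, 6.7]
finger_gap: 0.0508
grip_force: 41.1
clock: 15.53
tcp_pos: [0.6302, 0.1927, 0.0456]
orientation: [0.001, 0.707, 0.707, 0.002]
wrist_force: [0.5, -1.2, 6.2]
finger_gap: 0.051
grip_force: 41.1
clock: 15.95
tcp_pos: [0.63, 0.1929, 0.0963]
orientation: [0.001, 0.707, 0.707, 0.002]
wrist_force: [0.0, 0.7, -1.8]
finger_gap: 0.0509
grip_force: 42.4
```

```bash
python3 -m jog '[[1,-0.01,-0.01,0,0],[1,-0.02,-0.02,0,0],[1,-0.025,-0.025,0,0],[1,-0.025,-0.025,0,0],[1,-0.025,-0.025,0,0]]'
python3 -m jog '[[1,-0.025,-0.025,0,0],[1,-0.025,-0.025,0,0],[1,-0.014,-0.0105,0,0],[1,0,0,0,0],[1,0,0,0,0]]'
python3 -m jog '[[1,0,0,0.01,0],[1,0,0,0.01,0],[1,0,0,0.007,0],[1,0,0,0,0],[1,0,0,0,0]]'
python3 -m jog '[[1,0,0,0.001,0],[1,0,0,0.001,0],[1,0,0,0.001,0],[1,0,0,0,0],[1,0,0,0,0]]'
```

```text
clock: 16.37
tcp_pos: [0.5214, 0.0868, 0.092]
orientation: [-0.001, 0.707, 0.707, -0.001]
wrist_force: [0.2, -0.9, -3.1]
finger_gap: 0.0509
grip_force: 42.7
clock: 16.78
tcp_pos: [0.4622, 0.023, 0.0929]
orientation: [-0.0, 0.708, 0.706, -0.0]
wrist_force: [0.4, -0.2, -2.1]
finger_gap: 0.0513
grip_force: 42.8
clock: 17.2
tcp_pos: [0.463, 0.024, 0.0658]
orientation: [-0.001, 0.707, 0.707, -0.0]
wrist_force: [-1.1, 0.2, -2.4]
finger_gap: 0.0509
grip_force: 42.8
clock: 17.62
tcp_pos: [0.4632, 0.0235, 0.0635]
orientation: [0.0, 0.707, 0.707, 0.0]
wrist_force: [0.5, -0.5, -2.3]
finger_gap: 0.0514
grip_force: 42.8
```

```bash
python3 -m jog '[[1,0,0,0.001,0],[1,0,0,0,0],[1,0,0,0,0]]'
python3 -m jog '[[1,0,0,0.001,0],[1,0,0,0,0],[1,0,0,0,0]]'
python3 -m jog '[[1,0,0,0.0005,0],[1,0,0,0,0],[1,0,0,0,0]]'
```

```text
clock: 17.87
tcp_pos: [0.463, 0.0235, 0.0623]
orientation: [0.0, 0.707, 0.707, 0.0]
wrist_force: [0.9, -0.1, -3.4]
finger_gap: 0.0511
grip_force: 42.8
clock: 18.12
tcp_pos: [0.4632, 0.0234, 0.0615]
orientation: [0.0, 0.707, 0.707, 0.0]
wrist_force: [0.1, -0.3, -0.4]
finger_gap: 0.0515
grip_force: 42.8
clock: 18.37
tcp_pos: [0.4632, 0.0234, 0.0615]
orientation: [0.0, 0.707, 0.707, 0.0]
wrist_force: [-2.1, 0.2, 3.9]
finger_gap: 0.0514
grip_force: 43.6
```

```bash
python3 -m jog '[[1,0,0,-0.0005,0],[0.2,0,0,0,0],[0,0,0,0,0],[-0.5,0,0,0,0],[-1,0,0,0,0]]'
python3 -m jog '[[-1,0,0,0,0],[-1,0,0,0,0],[-1,0,0,-0.01,0],[-1,0,0,-0.03,0],[-1,0,0,-0.03,0]]'
python3 -m jog '[[-1,0,0,-0.03,0],[-1,0,0,-0.03,0],[-1,0,0.01,0,0],[-1,-0.005,0.025,0,0],[-1,-0.025,0.025,0,0]]'
python3 -m jog '[[-1,-0.025,0.025,0,0],[-1,-0.025,0.025,0,0],[-1,-0.025,0.025,0,0],[-1,-0.025,0.025,0,0],[-1,-0.025,0.025,0,0]]'
python3 -m jog '[[-1,-0.025,0.02,0,0],[-1,-0.025,0.006,0,0],[-1,-0.0185,0,0,0],[-1,0,0,0,0],[-1,0,0,0,0]]'
python3 - <<'E'
from h import *
c=env.read_camera("side");a=c["img"];c=env.read_camera("wrist");b=c["img"]
cv2.imwrite("pics/both5.png",np.hstack([cv2.resize(a,(400,300)),cv2.resize(b,(400,300))])[:,:,::-1])
E
```

```text
clock: 18.78
tcp_pos: [0.4633, 0.0235, 0.0613]
orientation: [0.0, 0.707, 0.707, 0.0]
wrist_force: [-0.4, 1.0, -0.7]
finger_gap: 0.0734
grip_force: 0.0
clock: 19.2
tcp_pos: [0.4615, 0.0237, 0.1309]
orientation: [-0.002, 0.707, 0.707, -0.001]
wrist_force: [1.8, -0.1, -0.4]
finger_gap: 0.0857
grip_force: 0.0
clock: 19.62
tcp_pos: [0.5237, -0.0044, 0.1923]
orientation: [0.0, 0.706, 0.708, 0.001]
wrist_force: [0.5, 0.5, -0.3]
finger_gap: 0.0852
grip_force: 0.0
clock: 20.03
tcp_pos: [0.6492, -0.1328, 0.1905]
orientation: [-0.0, 0.707, 0.707, -0.0]
wrist_force: [0.0, -0.4, 0.0]
finger_gap: 0.0855
grip_force: 0.0
clock: 20.45
tcp_pos: [0.6733, -0.2009, 0.1904]
orientation: [-0.001, 0.708, 0.706, -0.0]
wrist_force: [-0.3, 0.3, 0.4]
finger_gap: 0.0856
grip_force: 0.0
```

View pics/both5.png

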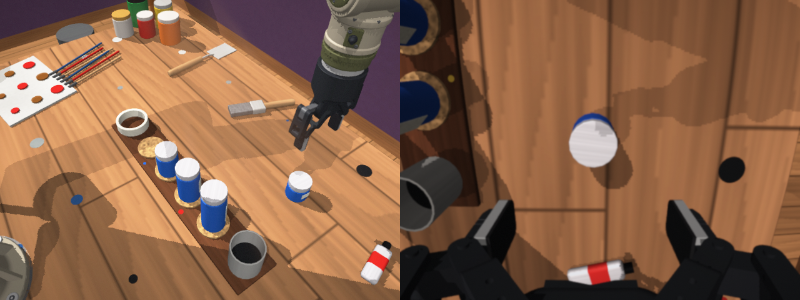

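Three jars stand in order. Jar 54's lid, at (594,142) in the wrist view, is centred between the fingers. Descending.

```bash
python3 -m jog '[[-1,0,0,0.02,0],[-1,0,0,0.03,0],[-1,0,0,0.03,0],[-1,0,0,0.03,0],[-1,0,0,0.025,0]]'
python3 -m jog '[[-1,0,0,0.02,0],[-1,0,0,0.008,0],[-1,0,0,0.003,0],[-1,0,0,0,0],[-1,0,0,0,0]]'
python3 -m jog '[[-0.2,0,0,0,0],[0.1,0,0,0,0],[0.5,0,0,0,0],[1,0,0,0,0],[1,0,0,0,0]]'
python3 -m jog '[[1,0,0,0,0],[1,0,0,0,0],[1,0,0,0,0]]'
python3 -m jog '[[1,0,0,-0.005,0],[1,0,0,-0.015,0],[1,0,0,-0.02,0],[1,0,0,-0.02,0],[1,0,0,-0.02,0]]'
python3 -m jog '[[1,0,0,-0.02,0],[1,0,0,-0.02,0],[1,0,0,-0.02,0],[1,0,0,-0.015,0],[1,0,0,0,0]]'
```

```text
clock: 20.97
tcp_pos: [0.6731, -0.1979, 0.055]
orientation: [-0.0, 0.706, 0.708, -0.0]
wrist_force: [-0.3, 0.5, -0.3]
finger_gap: 0.0856
grip_force: 0.0
clock: 21.38
tcp_pos: [0.6751, -0.1999, 0.0271]
orientation: [0.001, 0.707, 0.707, 0.001]
wrist_force: [0.9, 0.1, 0.6]
finger_gap: 0.0856
grip_force: 0.0
clock: 21.8
tcp_pos: [0.6751, -0.2005, 0.0269]
orientation: [0.001, 0.707, 0.707, 0.001]
wrist_force: [0.5, 0.5, 6.0]
finger_gap: 0.0513
grip_force: 42.2
clock: 22.05
tcp_pos: [0.675, -0.2004, 0.0269]
orientation: [0.001, 0.707, 0.707, 0.001]
wrist_force: [0.2, -0.2, 6.5]
finger_gap: 0.0511
grip_force: 42.2
clock: 22.47
tcp_pos: [0.6732, -0.1998, 0.1053]
orientation: [-0.001, 0.707, 0.707, -0.0]
wrist_force: [-0.0, -0.0, -3.1]
finger_gap: 0.0511
grip_force: 42.1
clock: 22.88
tcp_pos: [0.6754, -0.2006, 0.1841]
orientation: [0.002, 0.707, 0.707, 0.001]
wrist_force: [0.8, 0.6, -1.0]
finger_gap: 0.0509
grip_force: 42.1
```

```bash
python3 -m jog '[[1,0.01,0,0,0],[1,0.02,0,0,0],[1,0.03,0,0,0],[1,0.03,0,0,0],[1,0.03,0,0,0]]'
python3 -m jog '[[1,0.03,0,0,0],[1,0.03,0,0,0],[1,0.03,0,0,0],[1,0.03,-0.01,0,0],[1,0.03,-0.02,0,0]]'
python3 -m jog '[[1,0.025,-0.025,0,0],[1,0.015,-0.025,0,0],[1,0.0045,-0.025,0.01,0],[1,0,-0.025,0.02,0],[1,0,-0.025,0.02,0]]'
python3 -m jog '[[1,0,-0.025,0.02,0],[1,0,-0.02,0.01,0],[1,0,-0.0115,0,0],[1,0,0,0,0],[1,0,0,0,0]]'
python3 -m jog '[[1,0,0,0.02,0],[1,0,0,0.02,0],[1,0,0,0.01,0],[1,0,0,0,0],[1,0,0,0,0]]'
```

```text
clock: 23.3
tcp_pos: [0.6725, -0.0782, 0.1777]
orientation: [-0.002, 0.707, 0.707, -0.001]
wrist_force: [0.2, -0.1, -1.9]
finger_gap: 0.0511
grip_force: 42.1
clock: 23.72
tcp_pos: [0.6437, 0.072, 0.1774]
orientation: [-0.001, 0.707, 0.707, -0.001]
wrist_force: [0.0, 0.5, -1.2]
finger_gap: 0.0515
grip_force: 42.3
clock: 24.13
tcp_pos: [0.5165, 0.1158, 0.1285]
orientation: [-0.0, 0.706, 0.708, -0.0]
wrist_force: [-1.3, 0.0, -1.4]
finger_gap: 0.0512
grip_force: 42.3
clock: 24.55
tcp_pos: [0.4609, 0.1149, 0.0992]
orientation: [-0.001, 0.707, 0.707, -0.001]
wrist_force: [0.6, 0.6, -2.0]
finger_gap: 0.0509
grip_force: 42.4
clock: 24.97
tcp_pos: [0.4629, 0.1146, 0.0499]
orientation: [-0.0, 0.707, 0.707, -0.0]
wrist_force: [1.5, 0.2, -2.2]
finger_gap: 0.0516
grip_force: 42.4
```

```bash
python3 -m jog '[[1,0,0,0.002,0],[1,0,0,0.002,0],[1,0,0,0.001,0],[1,0,0,0,0],[1,0,0,0,0]]'
python3 -m jog '[[1,0,0,0.001,0],[1,0,0,0,0],[1,0,0,0,0]]'
python3 -m jog '[[1,0,0,0.001,0],[1,0,0,0,0],[1,0,0,0,0]]'
```

```text
clock: 25.38
tcp_pos: [0.4628, 0.1145, 0.0456]
orientation: [0.0, 0.707, 0.707, 0.0]
wrist_force: [0.2, -0.4, -1.4]
finger_gap: 0.0509
grip_force: 42.4
clock: 25.63
tcp_pos: [0.4625, 0.1145, 0.0444]
orientation: [0.0, 0.707, 0.707, 0.0]
wrist_force: [0.1, -0.5, -2.1]
finger_gap: 0.0513
grip_force: 42.4
clock: 25.88
tcp_pos: [0.4625, 0.1145, 0.0432]
orientation: [0.0, 0.707, 0.707, -0.0]
wrist_force: [-0.2, -0.1, -1.7]
finger_gap: 0.0508
grip_force: 42.4
```

```bash
python3 -m jog '[[1,0,0,0.001,0],[1,0,0,0,0],[1,0,0,0,0]]'
```

```text
clock: 26.13
tcp_pos: [0.4626, 0.1145, 0.0429]
orientation: [0.0, 0.707, 0.707, 0.0]
wrist_force: [-2.5, 0.6, 6.0]
finger_gap: 0.0512
grip_force: 42.9
```

```bash
python3 -m jog '[[1,0,0,-0.0005,0],[0.2,0,0,0,0],[0,0,0,0,0],[-0.5,0,0,0,0],[-1,0,0,0,0]]'
python3 -m jog '[[-1,0,0,0,0],[-1,0,0,0,0],[-1,0,0,-0.01,0],[-1,0,0,-0.03,0],[-1,0,0,-0.03,0]]'
python3 -m jog '[[-1,0,0,-0.03,0],[-1,0,0,-0.03,0],[-1,0,0,-0.03,0],[-1,0,0,-0.02,0],[-1,0.02,0,0,0]]'
python3 -m jog '[[-1,0.03,0,0,0],[-1,0.03,0,0,0],[-1,0.03,0,0,0],[-1,0.03,0,0,0],[-1,0.03,0,0,0]]'
python3 -m jog '[[-1,0,0,0,0],[-1,0,0,0,0]]'
python3 - <<'E'
from h import *
a=[]
J={"scene":[(120,216,200),(98,268,200),(76,323,203),(54,374,207)],"side":[(120,342,307),(98,300,265),(76,267,238),(54,242,220)]}
for n in J:
    c=env.read_camera(n);a.append(cv2.resize(c["img"],(400,300)));l,_,_=masks(c)
    for h,u,v in J[n]:
        p,s=near(c,l,(u,v));print(n,h,np.round(p),s,np.round(ray(c,p,.016+h/1e3-.0065),4))
cv2.imwrite("pics/both6.png",np.hstack(a)[:,:,::-1])
E
```

```text
clock: 26.55
tcp_pos: [0.4627, 0.1145, 0.0428]
orientation: [0.0, 0.707, 0.707, 0.0]
wrist_force: [0.3, -0.4, -0.4]
finger_gap: 0.0736
grip_force: 0.0
clock: 26.97
tcp_pos: [0.461, 0.1143, 0.1123]
orientation: [-0.001, 0.707, 0.707, -0.001]
wrist_force: [0.2, -1.2, -1.1]
finger_gap: 0.0852
grip_force: 0.0
clock: 27.38
tcp_pos: [0.4653, 0.1331, 0.2277]
orientation: [0.003, 0.708, 0.706, 0.003]
wrist_force: [1.1, 0.3, 0.1]
finger_gap: 0.0855
grip_force: 0.0
clock: 27.8
tcp_pos: [0.4623, 0.2859, 0.2228]
orientation: [0.0, 0.707, 0.707, 0.0]
wrist_force: [0.4, -0.5, 0.7]
finger_gap: 0.0856
grip_force: 0.0
clock: 27.97
tcp_pos: [0.4622, 0.2857, 0.2224]
orientation: [0.0, 0.706, 0.708, -0.0]
wrist_force: [-0.1, 0.3, -0.3]
finger_gap: 0.0853
grip_force: 0.0
scene 120 [212. 184.] [196 170  34  27 696] [ 0.4646 -0.1551  0.1295]
scene 98 [269. 190.] [253 177  32  27 651] [ 0.4626 -0.0649  0.1075]
scene 76 [321. 195.] [306 182  31  26 621] [0.4589 0.0224 0.0855]
scene 54 [376. 201.] [360 189  31  25 598] [0.4583 0.1167 0.0635]
side 120 [340. 305.] [ 318  282   47   47 1565] [ 0.468  -0.1528  0.1295]
side 98 [300. 270.] [ 280  252   40   37 1178] [ 0.4659 -0.066   0.1075]
side 76 [263. 241.] [ 238  225   46   34 1028] [0.4601 0.0237 0.0855]
side 54 [219. 201.] [ 185  174   68   55 1982] [0.4526 0.1566 0.0635]
```

View pics/both6.png

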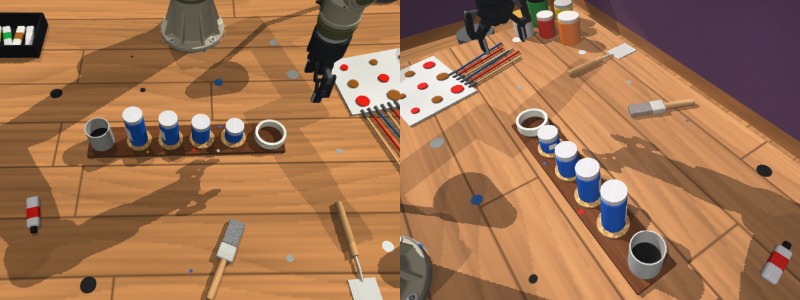

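All four jars are upright and in order from tin to tape, with lids at about (132,115), (168,118), (201,122) and (235,126) in the left half. They measure within about 6 mm of the coaster centres; the side reading for 54 merges with the tape and is ignored. The gripper is clear.

```bash
python3 -c "
from workcell import env
print(env.hand_in())"
```

```text
the job is handed in; nothing more can be done
None
```

The job is handed in: all four jars stand upright on the coasters in height order, tallest by the tin and shortest by the tape, each measured within about 6 mm of its coaster's centre, after about 28 s of the 102 s allowed.

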